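# Turn the tea packet that was put in back to front

### The arm

A 7-joint arm with a two-finger parallel gripper is mounted at the origin on a cart in front of the work surface, level with it; the furniture and walls round the work are solid. World frame = base frame: x ahead of the robot, y to its left, z up, the work surface at z = 0. Lengths are in m, angles in degrees, forces in N, time in s.
With the tool pointing down it reaches from about 0.4 to 0.875 m from the base axis. Payload 19.3 kg.
Tool frame: the origin (TCP) lies on the centre line of the jaws, within the pads' length; the fingertips stand 8 mm ahead of it and the grasp point (between the pads) lies 11 mm behind it; z points along the fingers, y is the line along which they close (so a half turn about z gives the same grasp; the last joint's range is limited). The gripper opens to 85 mm and grips with 20 to 120 N. Pads are 22 mm wide; open, the fingers measure 114 mm over their backs; the gripper's body (76 mm by 85 mm) begins 54 mm behind the grasp point. The pads swing forward as they close: fully open they stand 13 mm farther back than shut.
Start: joints at [-70.829, 29.874, -2.08, 91.645, 1.215, 58.505, -6.463], TCP at [0.246, 0.574, 0.239] pointing down, gripper open.
Joint ranges: [-166.77, 166.77], [-17.47, 122.26], [-85.68, 81.53], [9.62, 139.38], [-72.42, 252.41], [9.2, 110.78], [-144.41, 144.41]. Speed limits (degrees/s): [108.29, 108.29, 136.94, 136.94, 172.46, 172.46, 172.46].

### API

Orientations are given as [roll, pitch, yaw] about the fixed x, y, z axes, in that order (R = Rz(yaw) Ry(pitch) Rx(roll)).
In Python, from bench import readout, imaging, job gives the robot as it stands.
- The arm moves only by the tool servo_tool, never from a script. Its argument "commands" is a list that holds one entry, the list of rows, each a list of 7 numbers: the turn, a rotation vector about the world's x, y, z in rad, then the shift along the world's x, y, z in cm, then the opening, from 0 (shut) to 1 (fully open). A call has 1 to 12 rows; each row shifts and turns the commanded pose from where the row before left it; what a row does not reach is not made up. A row lasts 1/12 s, in which the tool goes at most 41.7 mm and 7.16 degrees, less where a joint would pass 70% of its speed; a pose out of reach is approached as far as the arm can. A call with a gripper value outside its range is refused whole. The fingers move at their own pace and stop on an object; "force" is the grip in N (left out, the last holds). Time passes only in rows, so rows that do not move let the fingers close. It gives the time, the measured TCP pose, the force, the opening and the grip force at its end, in the units of the state.
- readout.observe(): the state, without advancing time (a new reading comes with each control period).
- imaging.snapshot(name): name is "scene" or "top"; returns a dict with "pixels" (400x640x3 uint8, blue, green, red), "range_z" (400x640 float32, m along the optical axis (not along the pixel's ray), 0 where there is no reading), "vertical_fov" (degrees; the focal length in pixels is half the picture's height over the tangent of half this angle, whatever the lens; pixels are square), "cx", "cy" (the principal point, pixels), "R" (3x3) and "t" (3): a world point X has camera coordinates R X + t. Camera axes: x right, y down, z forward; pixel columns grow to the right and rows downward; lengths in m; the calibration is good to about 2 mm. A picture is of the moment at which its call begins.
- job.sign_off(): hands the job in; it is judged then, once.
The state is a dict: "time": time; "q": joint angles; "joint_vel": joint speeds; "effort": joint torques, N m; "tcp_pos": TCP position; "eef_rot": TCP orientation; "ft_force": force on the tool from outside, world axes, zero at the start; "torque": the same for the moment, N m; "opening": finger opening in m; "grasp_force": force on a finger pad.
Only numpy, scipy, OpenCV 4.12 (cv2) and the standard library are available. Lean on these libraries where they do the work, as an engineer would, in place of code of your own. Each camera call takes 0.05 s, during which the arm holds its last target. There are 200 camera calls.

### The job

Two packets of tea bags stand in upright grey metal sleeves, and one of them was put in back to front, so that plain cardboard blocks the opening low in the front of its sleeve and no bag can be taken. Slide that packet up right out of its sleeve, turn it half round and slide it back down fully home in the same sleeve, so that its own slot with the bags faces the opening and its raised panel is at the back. Leave the other packet where it is.

Things in the scene. Friction and masses are not known exactly. Their poses are not given: they have to be found in the camera images.
- packet_1_center (a point): Centre of the reversed packet, 56 mm above its underside. Stiff cardboard carton, 44 (its x) x 58 (y) x 112 mm (z, up), 120 g, grip it across x or y. Its upper 50 mm stand out of the sleeve. Front = its -x: slot 38 mm wide, 6 to 42 mm up, white bag edges inside. Back = +x: a 3 mm panel rises to 132 mm. At the start its +x points opposite to the sleeve's +x.
- sleeve_1: That packet's sleeve: upright grey sheet metal, fixed, open at the top, 52 (x) x 66 mm (y) inside (4 mm play all round). Origin: centre of its underside, on the worktop; inner floor 4 mm higher. Straight walls to 56 mm, then a lip flaring 6 mm outward up to 66 mm. Front, with the opening, is -x; z is up. Stands at the left or right place, turned up to 25 degrees.
- sleeve_1_opening (a point): Middle of the 42 mm wide opening low in the front of that sleeve, at x = -27.5, z = 24 mm in the sleeve's frame.
- packet_2_center (a point): Centre (56 mm above the underside) of the other, identical packet, the right way round in an identical sleeve 17 to 38 cm to the left or right of the first. It must stay.

How it is judged (in metres and radians):
On the way:
1. the packet is right out of the top of its sleeve (z of packet_1_center in the frame of sleeve_1 above 0.123 m), for 0.1 s.
At the end, for the whole second after the job is handed in: The packet stands upright (within 11 degrees) in its own sleeve, fully down (within 10 mm of the floor) and within 12 mm of the sleeve's middle, its slotted front toward the sleeve's opening; the other packet is within 20 mm of where it stood (horizontal distance between packet_1_center and sleeve_1 below 0.012 m and z of packet_1_center in the frame of sleeve_1 below 0.07 m and angle between packet_1_center's own z axis and vertical below 0.2 rad and x of sleeve_1_opening in the frame of packet_1_center below -0.015 m and distance of packet_2_center from where it was at the start of the episode below 0.02 m); the robot touches nothing.
It fails at once if the other packet is moved by more than 20 mm (distance of packet_2_center from where it was at the start of the episode above 0.02 m).
It also fails if it takes over 40 s, if anything falls off the work surface, if the arm or the gripper's body presses on something with over 40 N, if the wrist force passes 120 N, or if a joint passes its speed limit or range.

## Working session

There is one attempt and no reset: what is moved stays moved. The work goes in short steps, Python scripts to look and compute and a tool call to move; the robot and the scene stay as the last step left them, time stands still between calls to the robot, and variables do not carry over. Pictures are saved under pics/ and viewed, at most 10 in all, crops included, and the job is handed in when it is done.

Besides the shell and the picture viewer there is one more tool, called after ">>>" by a JSON object that holds its "fn" and its "kwargs". servo_tool: Moves the arm, as the interface text tells. Its arguments: {"type":"object","properties":{"commands":{"type":"array","items":{"type":"array","items":{"type":"array","items":{"type":"number"}}}},"force":{"type":"number"}},"required":["commands"]}

```bash
mkdir -p pics; ls; cat > h.py <<'E'
import numpy as np, cv2
from bench import readout, imaging, job
def snap(n):
    s=imaging.snapshot(n); s['f']=200/np.tan(np.radians(s['vertical_fov'])/2); return s
def world(s):
    z=s['range_z']; v,u=np.mgrid[:400,:640]
    c=np.stack([(u-s['cx'])/s['f']*z,(v-s['cy'])/s['f']*z,z],-1)
    return (c-np.array(s['t']))@np.array(s['R'])
E
python3 - <<'E'
from h import *
for n in('scene','top'):
    s=snap(n); cv2.imwrite(f'pics/{n}0.png',s['pixels']); np.savez(f'{n}0.npz',**s)
    print(n,s['vertical_fov'],s['cx'],s['cy'],np.round(-np.array(s['R']).T@s['t'],3))
print(readout.observe())
E
```

```text
pics
scene 51.31550524462642 320.8997559786292 195.61020889223647 [0.034 0.603 0.559]
top 56.00763004115281 323.839481788493 200.51348905261338 [0.267 0.006 0.906]
{'time': 0.1, 'q': array([-70.8278507 ,  29.90452466,  -2.08096813,  91.67066211,
         1.21514567,  58.50464189,  -6.4635082 ]), 'joint_vel': array([ 3.11956786e-02, -7.45419768e-02, -8.98109236e-02,  1.98880098e-02,
        1.53265687e-06, -5.31696516e-02, -9.73767094e-03]), 'effort': array([ 2.76131977e-03, -9.28483844e+01,  1.98364802e+00, -3.70533943e+01,
        1.81055046e-02,  5.45087736e-03, -1.63199809e-05]), 'tcp_pos': array([0.24607732, 0.57419645, 0.23879568]), 'eef_rot': array([-1.79942432e+02,  4.67397809e-03,  1.56804387e+02]), 'ft_force': array([-0.28159849,  0.4793211 ,  0.56624367]), 'torque': array([ 0.00705012, -0.00482944, -0.04454648]), 'grasp_force': 0.0, 'opening': 0.08551982948243311}
```

View pics/scene0.png

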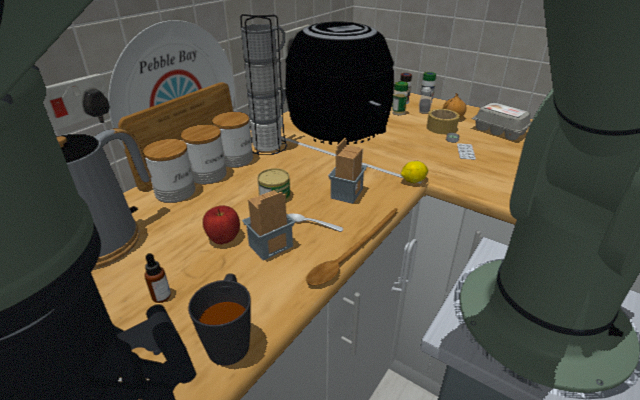

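View pics/top0.png

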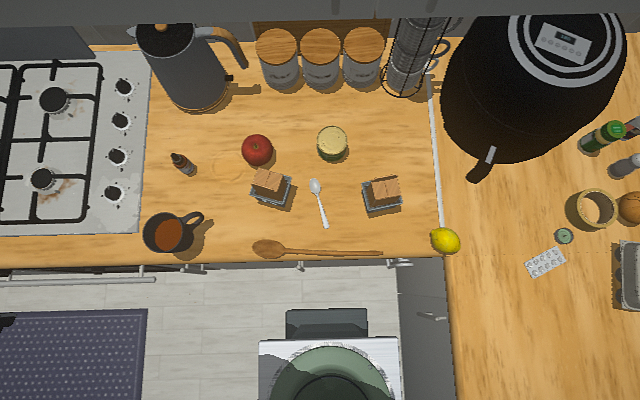

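The scene view shows two sleeves with cartons, at (270,230) and (347,175). In the top view they are at (270,187) and (382,193). I'll zoom in to see which one is reversed.

```bash
python3 - <<'E'
from h import *
a=np.load('scene0.npz')['pixels'];b=np.load('top0.npz')['pixels']
r=lambda i:cv2.resize(i,(400,300),interpolation=cv2.INTER_CUBIC)
cv2.imwrite('pics/z.png',np.vstack([np.hstack([r(a[185:266,225:333]),r(a[135:207,300:396])]),np.hstack([r(b[160:214,236:308]),r(b[166:220,346:418])])]))
for n in('top','scene'):
    s=dict(np.load(n+'0.npz')); W=world(s); hsv=cv2.cvtColor(s['pixels'],cv2.COLOR_BGR2HSV)
    for (lo,hi) in((.1,.135),(.045,.085)):
      m=((W[...,2]>lo)&(W[...,2]<hi)&(s['range_z']>0)&(W[...,0]>.3)&(W[...,0]<.75)&(abs(W[...,1])<.3)).astype('uint8')
      k,l,st,c=cv2.connectedComponentsWithStats(m)
      for i in range(1,k):
        if st[i,4]>40:
            P=W[l==i]; print(n,lo,st[i],np.round(P.mean(0),3),np.round(P.min(0),3),np.round(P.max(0),3))
E
```

```text
top 0.1 [443  68  16  59 295] [ 0.669 -0.288  0.121] [ 0.611 -0.3    0.1  ] [ 0.749 -0.282  0.135]
top 0.1 [190  73  19  17 166] [0.737 0.284 0.118] [0.726 0.268 0.1  ] [0.75  0.299 0.135]
top 0.1 [250 167  34  28 553] [0.495 0.124 0.116] [0.466 0.091 0.1  ] [0.525 0.159 0.135]
top 0.1 [370 174  31  28 621] [ 0.471 -0.132  0.116] [ 0.445 -0.165  0.1  ] [ 0.498 -0.101  0.135]
top 0.045 [440  82  10  48 152] [ 0.674 -0.294  0.066] [ 0.624 -0.3    0.045] [ 0.748 -0.287  0.085]
top 0.045 [197  84  20  19 204] [0.734 0.281 0.065] [0.721 0.261 0.045] [0.75  0.3   0.085]
top 0.045 [316 125  31  31 762] [ 0.609 -0.021  0.055] [ 0.572 -0.057  0.045] [0.647 0.016 0.061]
top 0.045 [241 134  31  30 720] [0.59  0.159 0.062] [0.558 0.125 0.045] [0.63  0.197 0.073]
top 0.045 [249 174  43  31 378] [0.481 0.118 0.064] [0.452 0.076 0.045] [0.524 0.173 0.085]
top 0.045 [361 180  42  31 378] [ 0.459 -0.122  0.064] [ 0.433 -0.178  0.045] [ 0.504 -0.086  0.085]
top 0.045 [437 228  20  23 326] [ 0.364 -0.277  0.051] [ 0.34  -0.299  0.045] [ 0.39  -0.256  0.057]
scene 0.1 [296  99  44  21 468] [ 0.676 -0.28
[... 331 characters left out ...]
61 0.135]
scene 0.045 [298 115  37  21 391] [ 0.685 -0.293  0.066] [ 0.623 -0.3    0.045] [ 0.749 -0.284  0.085]
scene 0.045 [327 160  40  28 568] [ 0.465 -0.113  0.064] [ 0.435 -0.177  0.045] [ 0.51  -0.083  0.085]
scene 0.045 [405 161  20  10 140] [ 0.365 -0.272  0.05 ] [ 0.345 -0.298  0.045] [ 0.389 -0.255  0.056]
scene 0.045 [257 168  32  22 551] [ 0.609 -0.016  0.054] [ 0.574 -0.058  0.045] [0.65  0.018 0.059]
scene 0.045 [118 205  15  28 215] [0.733 0.285 0.065] [0.723 0.265 0.045] [0.749 0.3   0.085]
scene 0.045 [202 205  37  28 757] [0.587 0.171 0.06 ] [0.559 0.133 0.045] [0.627 0.199 0.072]
scene 0.045 [242 212  53  31 878] [0.486 0.138 0.064] [0.454 0.088 0.045] [0.544 0.175 0.085]
```

View pics/z.png

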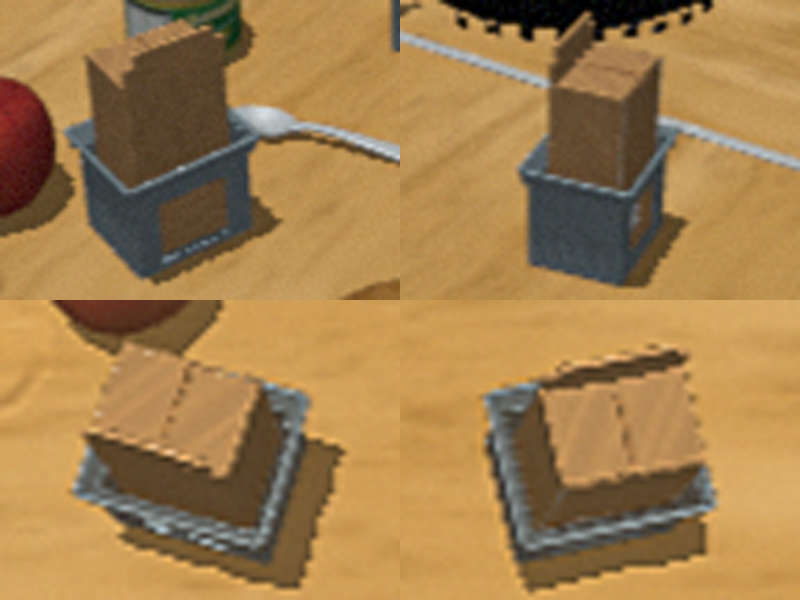

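The left packet is the reversed one: its panel is at the front and there is plain cardboard in the opening. The right one has its panel at the back. Next I'll fit the left sleeve and packet.

```bash
cat >> h.py <<'E'
def cloud(s,box,zlo,zhi,grey):
    W=world(s); h=cv2.cvtColor(s['pixels'],cv2.COLOR_BGR2HSV)
    g=((h[...,1]<90)|(h[...,0]>60))
    m=(g if grey else ~g)&(s['range_z']>0)&(W[...,2]>zlo)&(W[...,2]<zhi)
    m&=(W[...,0]>box[0])&(W[...,0]<box[1])&(W[...,1]>box[2])&(W[...,1]<box[3])
    return W[m]
def rect(P,q=0.0):
    return cv2.minAreaRect((P[:,:2]*1000).astype('float32'))
E
python3 - <<'E'
from h import *
B=(.43,.55,.06,.2)
S={n:dict(np.load(n+'0.npz')) for n in('top','scene')}
for nm,lo,hi,g in(('lip',.058,.071,1),('packtop',.112,.121,0),('panel',.124,.142,0)):
    C=[cloud(S[n],B,lo,hi,g) for n in S]
    for k,P in zip(('top','scene','both'),C+[np.vstack(C)]): 
        r=rect(P) if len(P)>4 else None; print(nm,k,len(P),[np.round(x,1) for x in r] if r else'', np.round(P.mean(0),3))
E
```

```text
lip top 201 [array([495.6, 125.1]), array([83.7, 69.1]), np.float64(72.9)] [0.481 0.118 0.064]
lip scene 218 [array([498.8, 125.7]), array([84., 74.]), np.float64(71.7)] [0.487 0.137 0.063]
lip both 419 [array([498.4, 125.1]), array([85.3, 74.8]), np.float64(72.1)] [0.484 0.128 0.064]
packtop top 462 [array([495.9, 125. ]), array([58.2, 45. ]), np.float64(71.3)] [0.498 0.123 0.116]
packtop scene 265 [array([497.2, 126. ]), array([58. , 46.6]), np.float64(70.4)] [0.498 0.131 0.116]
packtop both 727 [array([497.1, 125.3]), array([59.5, 46.6]), np.float64(70.6)] [0.498 0.126 0.116]
panel top 60 [array([476.4, 131.8]), array([57.5,  3.3]), np.float64(71.2)] [0.476 0.131 0.133]
panel scene 153 [array([478.3, 132.4]), array([58.1,  6. ]), np.float64(70.6)] [0.479 0.134 0.13 ]
panel both 213 [array([478. , 132.1]), array([59.1,  6.2]), np.float64(71.2)] [0.478 0.133 0.131]
```

>>> {"fn": "servo_tool", "kwargs": {"commands": [[[0,0,0.005,1.4,-2.5,0,1],[0,0,0.005,1.4,-2.5,0,1],[0,0,0.005,1.4,-2.5,0,1],[0,0,0.005,1.4,-2.5,0,1],[0,0,0.005,1.4,-2.5,0,1],[0,0,0.005,1.4,-2.5,0,1],[0,0,0.005,1.4,-2.5,0,1],[0,0,0.005,1.4,-2.5,0,1],[0,0,0.005,1.4,-2.5,0,1],[0,0,0.005,1.4,-2.5,0,1],[0,0,0.005,1.4,-2.5,0,1],[0,0,0.005,1.4,-2.5,0,1]]]}}

```text
time: 1.1
tcp_pos: [0.4145, 0.2731, 0.2392]
eef_rot: [-180.0, -0.0, 160.3]
ft_force: [0.5, -0.1, -0.4]
opening: 0.0854
grasp_force: 0.0
```

>>> {"fn": "servo_tool", "kwargs": {"commands": [[[0,0,0.005,1.4,-2.5,-0.5,1],[0,0,0.005,1.4,-2.5,-0.5,1],[0,0,0.005,1.4,-2.5,-0.5,1],[0,0,0.005,1.4,-2.5,-0.5,1],[0,0,0,1.4,-2.5,-0.5,1],[0,0,0,1.2,-2.3,-0.5,1],[0,0,0,0,0,0,1],[0,0,0,0,0,0,1]]]}}

```text
time: 1.77
tcp_pos: [0.4963, 0.1253, 0.2088]
eef_rot: [-180.0, -0.0, 161.2]
ft_force: [-0.2, 0.8, 0.2]
opening: 0.0854
grasp_force: 0.0
```

```bash
python3 -c "
from h import *
o=readout.observe();print(o['time'],o['q'].round(1),o['tcp_pos'].round(4),o['eef_rot'].round(2),o['opening'])"
```

```text
1.7667 [-24.2  22.    4.4 110.6  -2.2  47.6  52.6] [0.4963 0.1253 0.2088] [-1.7995e+02 -4.0000e-02  1.6124e+02] 0.08544979814962136
```

>>> {"fn": "servo_tool", "kwargs": {"commands": [[[0,0,0,0,0,-2,1],[0,0,0,0,0,-2,1],[0,0,0,0,0,-2,1],[0,0,0,0,0,-2,1],[0,0,0,0,0,-1.4,1],[0,0,0,0,0,-1,1],[0,0,0,0,0,-1,1],[0,0,0,0,0,-1,1],[0,0,0,0,0,0,1]]], "force": 40}}

```text
time: 2.52
tcp_pos: [0.4955, 0.1267, 0.0839]
eef_rot: [-179.9, -0.1, 161.4]
ft_force: [0.0, -0.9, -0.8]
opening: 0.0859
grasp_force: 0.0
```

>>> {"fn": "servo_tool", "kwargs": {"commands": [[[0,0,0,0,0,0,0.5],[0,0,0,0,0,0,0.5],[0,0,0,0,0,0,0.5],[0,0,0,0,0,0,0.5],[0,0,0,0,0,0,0.5],[0,0,0,0,0,0,0.5],[0,0,0,0,0,0,0.5],[0,0,0,0,0,0,0.5]]], "force": 40}}

```text
time: 3.18
tcp_pos: [0.4966, 0.1265, 0.086]
eef_rot: [180.0, 0.1, 161.4]
ft_force: [-1.7, -1.8, 7.6]
opening: 0.0576
grasp_force: 42.8
```

>>> {"fn": "servo_tool", "kwargs": {"commands": [[[0,0,0,0,0,0.5,0.5],[0,0,0,0,0,1,0.5],[0,0,0,0,0,1,0.5],[0,0,0,0,0,1,0.5],[0,0,0,0,0,1,0.5],[0,0,0,0,0,1,0.5],[0,0,0,0,0,1,0.5],[0,0,0,0,0,1,0.5],[0,0,0,0,0,1,0.5],[0,0,0,0,0,1,0.5],[0,0,0,0,0,1,0.5],[0,0,0,0,0,1,0.5]]]}}

```text
time: 4.18
tcp_pos: [0.4961, 0.1265, 0.2013]
eef_rot: [-180.0, -0.0, 161.4]
ft_force: [0.9, 0.6, -1.6]
opening: 0.0575
grasp_force: 43.0
```

>>> {"fn": "servo_tool", "kwargs": {"commands": [[[0,0,0,0,0,1,0.5],[0,0,0,0,0,0.5,0.5],[0,0,0,0,0,0,0.5],[0,0,0,0,0,0,0.5]]]}}

```text
time: 4.52
tcp_pos: [0.4962, 0.1265, 0.2153]
eef_rot: [180.0, 0.0, 161.4]
ft_force: [-0.4, -0.4, -0.0]
opening: 0.0573
grasp_force: 43.0
```

```bash
python3 - <<'E'
from h import *
s=snap('scene'); cv2.imwrite('pics/lift.png',cv2.resize(s['pixels'][100:300,180:400],None,fx=2.5,fy=2.5))
print(readout.observe()['tcp_pos'])
E
```

```text
[0.49599808 0.1264368  0.21499833]
```

View pics/lift.png

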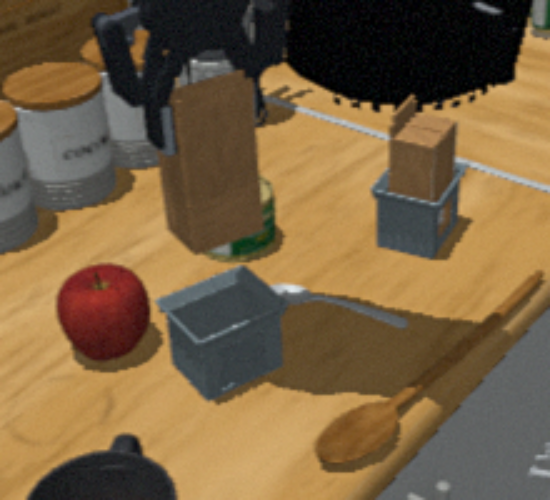

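The packet hangs clear of the sleeve, upright, at (215,160) in the crop. Next is the half turn, with yaw decreasing.

>>> {"fn": "servo_tool", "kwargs": {"commands": [[[0,0,-0.1,0,0,0,0.5],[0,0,-0.1,0,0,0,0.5],[0,0,-0.1,0,0,0,0.5],[0,0,-0.1,0,0,0,0.5],[0,0,-0.1,0,0,0,0.5],[0,0,-0.1,0,0,0,0.5],[0,0,-0.1,0,0,0,0.5],[0,0,-0.1,0,0,0,0.5],[0,0,-0.1,0,0,0,0.5],[0,0,-0.1,0,0,0,0.5],[0,0,-0.1,0,0,0,0.5],[0,0,-0.1,0,0,0,0.5]]]}}

```text
time: 5.57
tcp_pos: [0.4959, 0.1264, 0.2147]
eef_rot: [-179.9, 0.0, 92.4]
ft_force: [-0.4, 0.2, -0.6]
opening: 0.0575
grasp_force: 43.0
```

>>> {"fn": "servo_tool", "kwargs": {"commands": [[[0,0,-0.1,0,0,0,0.5],[0,0,-0.1,0,0,0,0.5],[0,0,-0.1,0,0,0,0.5],[0,0,-0.1,0,0,0,0.5],[0,0,-0.1,0,0,0,0.5],[0,0,-0.1,0,0,0,0.5],[0,0,-0.1,0,0,0,0.5],[0,0,-0.1,0,0,0,0.5],[0,0,-0.1,0,0,0,0.5],[0,0,-0.1,0,0,0,0.5],[0,0,-0.1,0,0,0,0.5],[0,0,-0.1,0,0,0,0.5]]]}}

```text
time: 6.57
tcp_pos: [0.4959, 0.1264, 0.2147]
eef_rot: [180.0, 0.1, 23.6]
ft_force: [0.1, 0.2, -1.1]
opening: 0.0575
grasp_force: 43.0
```

>>> {"fn": "servo_tool", "kwargs": {"commands": [[[0,0,-0.1,0,0,0,0.5],[0,0,-0.1,0,0,0,0.5],[0,0,-0.1,0,0,0,0.5],[0,0,-0.1,0,0,0,0.5],[0,0,-0.1,0,0,0,0.5],[0,0,-0.1,0,0,0,0.5],[0,0,-0.1,0,0,0,0.5],[0,0,-0.04,0,0,0,0.5],[0,0,0,0,0,0,0.5],[0,0,0,0,0,0,0.5],[0,0,0,0,0,0,0.5]]]}}

```text
time: 7.48
tcp_pos: [0.4961, 0.1265, 0.215]
eef_rot: [180.0, 0.0, -18.4]
ft_force: [0.1, 1.0, -0.5]
opening: 0.0576
grasp_force: 43.0
```

```bash
python3 - <<'E'
from h import *
S={n:snap(n) for n in('top','scene')}
o=readout.observe();print(o['time'],o['q'].round(1),o['tcp_pos'].round(4),o['eef_rot'].round(2))
B=(.40,.60,.03,.22)
for nm,lo,hi,g,b in(('lip',.058,.071,1,(.43,.55,.06,.2)),('pack',.135,.185,0,B),('packlow',.13,.15,0,B)):
    C=[cloud(S[n],b,lo,hi,g) for n in S]
    for k,P in zip(('top','scene','both'),C+[np.vstack(C)]):
        if len(P)>9: print(nm,k,len(P),[np.round(x,1) for x in rect(P)],np.round(P.min(0),3))
Q=np.vstack([cloud(S['scene'],B,.10,.26,0)]);print('z range',np.percentile(Q[:,2],[0,1,5,99,100]))
im=[cv2.resize(S['scene']['pixels'][100:260,200:328],(400,500)),cv2.resize(S['top']['pixels'][120:220,230:310],(400,500))]
cv2.imwrite('pics/turn.png',np.hstack(im))
E
```

```text
7.5833 [-57.1  30.   50.8 111.7 -29.5  52.1 -99.7] [0.4961 0.1264 0.2152] [-1.800e+02  1.000e-02 -1.845e+01]
lip top 225 [array([496.2, 124.8]), array([83.1, 70.4]), np.float64(72.1)] [0.452 0.076 0.058]
lip scene 401 [array([497.7, 125.6]), array([84.6, 69.9]), np.float64(71.6)] [0.453 0.077 0.058]
lip both 626 [array([497. , 125.5]), array([85. , 71.5]), np.float64(72.1)] [0.452 0.076 0.058]
pack top 182 [array([476.6, 124.6]), array([32.5, 70.4]), np.float64(16.3)] [0.465 0.095 0.135]
pack scene 640 [array([495.9, 129.5]), array([59.1, 47.4]), np.float64(71.5)] [0.466 0.108 0.135]
pack both 822 [array([495.4, 128.7]), array([60.9, 47.4]), np.float64(71.1)] [0.465 0.095 0.135]
packlow top 89 [array([476.9, 124.5]), array([32.1, 70. ]), np.float64(16.3)] [0.465 0.095 0.133]
packlow scene 227 [array([495.9, 129.5]), array([59. , 47.4]), np.float64(71.6)] [0.465 0.108 0.132]
packlow both 316 [array([495.6, 129. ]), array([60.1, 47.4]), np.float64(71.2)] [0.465 0.095 0.132]
z range [0.13207277 0.1344882  0.13911245 0.25725528 0.25983236]
```

View pics/turn.png

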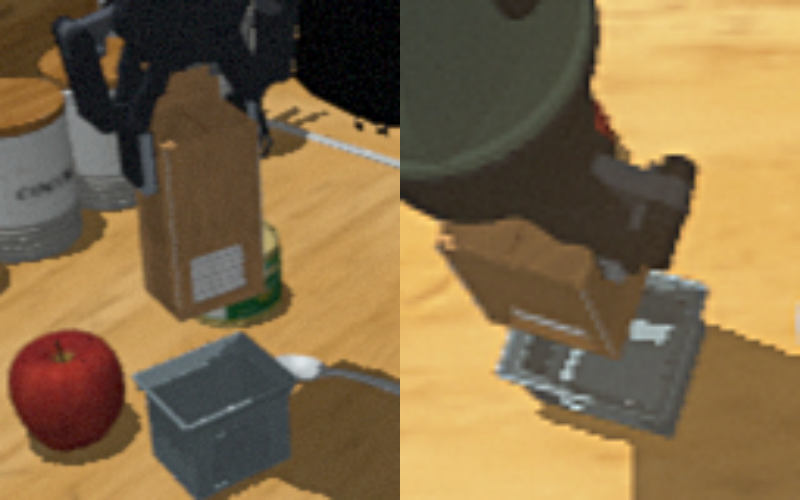

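After the turn, the slot with the white bag edges faces the front of the sleeve, and the panel is at the back. I'll refine the packet's offset from the sleeve using the face planes.

```bash
python3 - <<'E'
from h import *
S={n:snap(n) for n in('top','scene')}
a=np.radians(-18.4); d=np.array([np.cos(a),np.sin(a)]); e=np.array([-d[1],d[0]])
t=readout.observe()['tcp_pos']; C=np.array([.4968,.1254])
B=(.40,.60,.03,.22)
for n in S:
    P=cloud(S[n],B,.13,.19,0); x=(P[:,:2]-C)@d*1000; y=(P[:,:2]-C)@e*1000
    f=(abs(y)<22)&(x<0); l=(abs(x)<15)&(y>15); r=(abs(x)<15)&(y<-15)
    print(n,len(P),'x',np.percentile(x,[1,99]).round(1),'y',np.percentile(y,[1,99]).round(1))
    for k,m,v in(('front x',f,x),('left y',l,y),('right y',r,y)):
        if m.sum()>15:
            z=P[m,2]; p=np.polyfit(z,v[m],1); print(k,m.sum(),np.median(v[m]).round(2),'at z=.131',np.polyval(p,.131).round(2),'slope mm/m',p[0].round(1))
    P=cloud(S[n],(.42,.56,.05,.2),.02,.052,1); x=(P[:,:2]-C)@d*1000; y=(P[:,:2]-C)@e*1000
    for k,m,v in(('sl front x',(abs(y)<25)&(x<-15),x),('sl back x',(abs(y)<20)&(x>10),x),('sl left y',(abs(x)<18)&(y>15),y),('sl right y',(abs(x)<18)&(y<-15),y)):
        if m.sum()>8: print(k,m.sum(),np.median(v[m]).round(2))
E
```

```text
top 209 x [-25.8  11.3] y [-27.3  30.9]
front x 98 -25.06 at z=.131 -23.4 slope mm/m -36.9
right y 53 -26.86 at z=.131 -26.5 slope mm/m -15.0
sl back x 16 25.94
sl left y 16 32.33
sl right y 10 -36.48
scene 756 x [-25.1  19.1] y [-25.2  32.9]
front x 325 -23.29 at z=.131 -22.67 slope mm/m -12.2
left y 194 31.75 at z=.131 32.18 slope mm/m -14.0
sl front x 108 -27.15
sl back x 209 27.9
sl left y 105 36.3
sl right y 47 -32.65
```

>>> {"fn": "servo_tool", "kwargs": {"commands": [[[0,0,0,0.03,-0.3,0,0.5],[0,0,0,0,0,-1,0.5],[0,0,0,0,0,-1,0.5],[0,0,0,0,0,-1,0.5],[0,0,0,0,0,-1,0.5],[0,0,0,0,0,-1,0.5],[0,0,0,0,0,-0.5,0.5],[0,0,0,0,0,-0.5,0.5],[0,0,0,0,0,-0.5,0.5],[0,0,0,0,0,-0.5,0.5],[0,0,0,0,0,-0.5,0.5],[0,0,0,0,0,0,0.5]]]}}

```text
time: 8.68
tcp_pos: [0.4962, 0.1235, 0.1395]
eef_rot: [180.0, 0.0, -18.5]
ft_force: [-0.6, 0.2, -0.7]
opening: 0.0576
grasp_force: 43.1
```

>>> {"fn": "servo_tool", "kwargs": {"commands": [[[0,0,0,0,0,-0.5,0.5],[0,0,0,0,0,-0.5,0.5],[0,0,0,0,0,-0.5,0.5],[0,0,0,0,0,-0.5,0.5],[0,0,0,0,0,0,0.5]]]}}

```text
time: 9.1
tcp_pos: [0.4961, 0.1234, 0.1194]
eef_rot: [180.0, 0.0, -18.5]
ft_force: [-0.1, 0.0, 0.0]
opening: 0.0578
grasp_force: 43.1
```

No contact force, and the bottom is now inside the sleeve. I'll keep going down.

>>> {"fn": "servo_tool", "kwargs": {"commands": [[[0,0,0,0,0,-0.5,0.5],[0,0,0,0,0,-0.5,0.5],[0,0,0,0,0,-0.5,0.5],[0,0,0,0,0,-0.5,0.5],[0,0,0,0,0,-0.5,0.5],[0,0,0,0,0,-0.4,0.5],[0,0,0,0,0,0,0.5]]]}}

```text
time: 9.68
tcp_pos: [0.4961, 0.1234, 0.0905]
eef_rot: [180.0, 0.0, -18.5]
ft_force: [-0.2, 0.4, 0.1]
opening: 0.0577
grasp_force: 43.1
```

>>> {"fn": "servo_tool", "kwargs": {"commands": [[[0,0,0,0,0,-0.2,0.5],[0,0,0,0,0,-0.1,0.5],[0,0,0,0,0,-0.1,0.5],[0,0,0,0,0,0,0.5]]]}}

```text
time: 10.02
tcp_pos: [0.4965, 0.1235, 0.0872]
eef_rot: [-180.0, 0.0, -18.5]
ft_force: [-0.8, -0.2, -0.7]
opening: 0.0575
grasp_force: 43.1
```

>>> {"fn": "servo_tool", "kwargs": {"commands": [[[0,0,0,0,0,-0.1,0.5],[0,0,0,0,0,0,0.5],[0,0,0,0,0,0,1],[0,0,0,0,0,0,1],[0,0,0,0,0,0,1],[0,0,0,0,0,0,1],[0,0,0,0,0,0,1],[0,0,0,0,0,0,1]]]}}

```text
time: 10.68
tcp_pos: [0.4965, 0.1235, 0.0863]
eef_rot: [-180.0, 0.0, -18.5]
ft_force: [-0.7, -0.2, -0.0]
opening: 0.0856
grasp_force: 0.0
```

>>> {"fn": "servo_tool", "kwargs": {"commands": [[[0,0,0,0,0,0.5,1],[0,0,0,0,0,1,1],[0,0,0,0,0,2,1],[0,0,0,0,0,2,1],[0,0,0,0,0,2,1],[0,0,0,0,0,2,1],[0,0,0,0,0,2,1],[0,0,0,0,0,2,1],[0,0,0,0,0,2,1],[0,0,0,0,0,2,1],[0,0,0,0,0,0,1],[0,0,0,0,0,0,1]]]}}

```text
time: 11.68
tcp_pos: [0.4967, 0.1236, 0.2625]
eef_rot: [-179.9, -0.1, -18.5]
ft_force: [-1.0, 0.7, -0.6]
opening: 0.0854
grasp_force: 0.0
```

```bash
python3 - <<'E'
from h import *
S={n:snap(n) for n in('top','scene')}
for nm,lo,hi,g in(('lip',.058,.071,1),('packtop',.108,.124,0),('panel',.126,.145,0)):
    for n in S:
        P=cloud(S[n],(.43,.55,.06,.2),lo,hi,g)
        if len(P)>9: print(nm,n,len(P),[np.round(x,1) for x in rect(P)],np.median(P,0).round(4),P.max(0).round(3))
P=cloud(S['scene'],(.43,.52,-.18,-.08),.11,.121,0);print('p2',rect(P))
P=cloud(dict(np.load('scene0.npz')),(.43,.52,-.18,-.08),.11,.121,0);print('p2 start',rect(P))
cv2.imwrite('pics/end.png',cv2.resize(S['scene']['pixels'][130:290,210:402],(720,600)))
E
```

```text
lip top 208 [array([496. , 124.9]), array([83.5, 69.9]), np.float64(72.7)] [0.4755 0.1027 0.0644] [0.523 0.173 0.07 ]
lip scene 221 [array([497.9, 126.1]), array([83.6, 70.5]), np.float64(72.4)] [0.4752 0.145  0.0642] [0.541 0.176 0.07 ]
packtop top 530 [array([493.7, 126.2]), array([59.2, 41.8]), np.float64(71.3)] [0.4933 0.1259 0.1159] [0.522 0.159 0.124]
packtop scene 591 [array([496.3, 126.7]), array([60.2, 45.9]), np.float64(70.0)] [0.4977 0.1287 0.1156] [0.527 0.16  0.124]
panel top 60 [array([514.1, 119.2]), array([57.5,  4. ]), np.float64(71.5)] [0.5134 0.1182 0.1332] [0.524 0.146 0.14 ]
panel scene 112 [array([516.5, 120.9]), array([55.7,  6.4]), np.float64(71.4)] [0.5158 0.122  0.1311] [0.526 0.147 0.137]
p2 ((472.4065856933594, -133.84417724609375), (44.41908264160156, 64.48888397216797), 7.016091823577881)
p2 start ((472.9871520996094, -131.9451904296875), (44.52696228027344, 61.82492446899414), 7.556687355041504)
```

View pics/end.png

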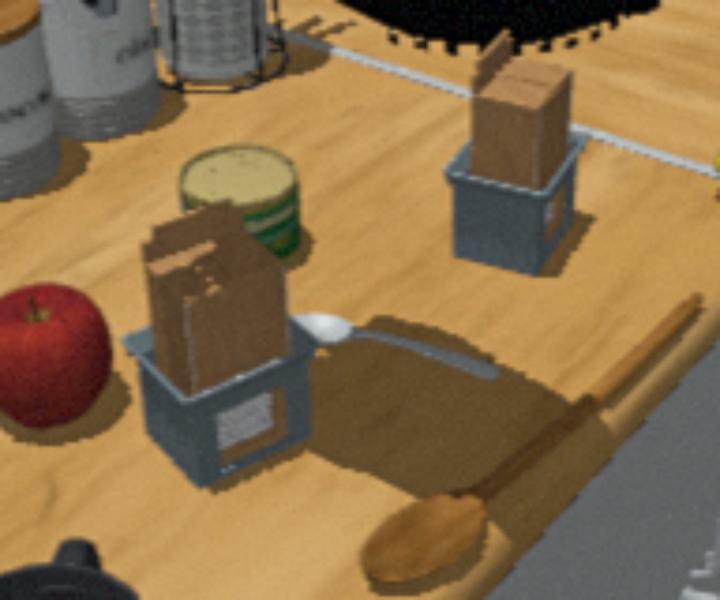

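The packet is fully down: its top is at 116 mm and it sits centred to about 2 mm. The bag slot shows in the opening at (245,415), the panel is at the back, and the gripper is clear.

```bash
python3 -c "
from bench import job; print(job.sign_off())"
```

```text
the job is handed in; nothing more can be done
None
```

I lifted the reversed (left) packet out, turned it half round and put it fully home, with its bag slot facing the sleeve opening and its panel at the back; I left the other packet alone and handed the job in at about 12 s (no verdict was returned).

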